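# Slide the vial plate out for the transfer fork

### The arm

A 6-joint arm with a two-finger parallel gripper is mounted at the origin on the work surface. World frame = base frame: x ahead of the robot, y to its left, z up, the work surface at z = 0. Lengths are in mm, angles in rad, forces in N, time in s.
With the tool pointing down it reaches from about 350 to 875 mm from the base axis. Payload 4.2 kg.
Tool frame: the origin (TCP) lies midway between the tips of the shut fingers; the grasp point (between the pads) lies 19 mm behind it; z points along the fingers, y is the direction in which the jaws open and shut (so a half turn about z gives the same grasp; the last joint's range is limited). The gripper opens to 85 mm and grips with 20 to 120 N. Pads are 22 mm wide; open, the fingers measure 114 mm over their backs; the gripper's body (76 mm by 85 mm) begins 54 mm behind the grasp point. The pads swing forward as they close: fully open they stand 13 mm farther back than shut.
Start: joints at [1.397, 0.385, 0.008, 0, -1.194, -0.259], TCP at [262.1, 567.365, 231.312] pointing down, gripper open.
Joint ranges: [-3.14, 3.14], [-1.21, 2.06], [-1.07, 1.41], [-3.16, 2.05], [-2.99, -0.16], [-3.1, 3.1]. Speed limits (rad/s): [2.79, 2.79, 3.14, 3.14, 3.14, 3.14].

### API

Orientations are given as a unit quaternion [x, y, z, w].
In Python, from bench import readout, optics, workorder, nets gives the robot as it stands. The module is installed in compiled form; this text tells all that it offers.
- The arm moves only by the tool move_arm, never from a script. Its argument "steps" is a list of rows, each a list of 7 numbers: the opening, from -1 (shut) to 1 (fully open), so that 0 is half open, then the shift along the world's x, y, z in mm, then the turn, a rotation vector about the world's x, y, z in rad. In form: [[gripper, tx, ty, tz, wx, wy, wz], ...]. A call has 1 to 5 rows; each row is the pose to reach, as a shift and turn from the pose commanded when the call began; what a row does not reach only later rows make up. A row lasts 1/12 s, in which the tool goes at most 41.7 mm and 7.16 degrees, less where a joint would pass 70% of its speed; a pose out of reach is approached as far as the arm can. A call with a gripper value outside its range is refused whole. The fingers move at their own pace and stop on an object; the grip force is fixed at half the most. Time passes only in rows, so rows that repeat a pose let the fingers close. It gives the time, the measured TCP pose, the force and the opening at its end, in the units of the state.
- readout.read_state(): the state, without advancing time (a new reading comes with each control period).
- optics.get_image(name): name is "side" or "top"; returns a dict with "frame" (480x640x3 uint8, blue, green, red), "fx", "fy", "cx", "cy" (pixels), "rvec" (rotation vector, rad) and "tvec" (3), from world to camera coordinates, as OpenCV has them. Camera axes: x right, y down, z forward; pixel columns grow to the right and rows downward; lengths in mm; the calibration is good to about 2 mm. A picture is of the moment at which its call begins. There is no depth.
- workorder.job_done(): hands the job in, once; it reports no verdict.
Trained networks look in a picture, given as the dict that the camera call returned (one of the last four; its "shot" number tells which), for a name from the list of things; names that differ only in an ending like _2 or _b are one class to them, and where a whole thing is asked for, a point or a joint stands for the part that bears it (a point fixed in the world has none). Each returns a list of dicts, best first, with "conf" (0 to 1); they miss things now and then, are a little off and sometimes report something else, mostly with a low value. They report only what shows in the picture. A call takes as long as a camera call. They do not tell look-alikes from the thing itself.
- nets.silhouettes(name, picture): "region" (480x640 bool, what is visible of it) and "extent" ([left, top, right, bottom] in pixels, round what is visible of it).
- nets.tip_of(name, picture): "uv" ([column, row] in pixels: a listed point, or the origin of a listed thing).
The state is a dict: "clock": time; "joints": joint angles; "joint_vel": joint speeds; "joint_efforts": joint torques, N m; "position": TCP position; "ee_rot": TCP orientation; "contact_force": force on the tool from outside, world axes, zero at the start; "wrist_torque": the same for the moment, N m; "gripper_width": finger opening in mm.
Only numpy, scipy, OpenCV 4.12 (cv2) and the standard library are available. Lean on these libraries where they do the work, as an engineer would, in place of code of your own. Each camera call takes 0.05 s, during which the arm holds its last target.

### The job

Two thin aluminium vial plates lie on the dark flat transfer platform; slide the longer one, without pinching or lifting it, toward the platform's far edge (the one away from the robot) until its short end sticks out 30 mm past that edge, with the plate square to the edge and still lying flat on the platform. Then, with the plate standing there, press the round push button on the small console beside the platform fully down and let it go. Leave the square plate, the vials and everything else where they are.

Things in the scene. Friction and masses are not known exactly. Their poses are not given: they have to be found in the camera images.
- long_plate: The plate to slide: loose thin aluminium plate, 120 mm (its x) x 80 mm (its y), 6 mm thick, about 0.15 kg, with six dark round vial spots in 3 x 2 (flat, only marks). Origin: centre of its underside. It starts flat on the platform, its x axis within about 12 degrees of the platform's x axis, with its far short end 45 to 95 mm short of the far edge; it lies on the left or the right half of the platform.
- platform: Fixed dark grey platform, flat top 260 mm (its x) x 400 mm (its y), top surface 50 mm above the bench; x points away from the robot to the far edge, y along that edge. Turned by up to about 14 degrees. Origin: centre of its underside, on the bench. The top is a 12 mm slab with no rim, on a narrower grey base.
- platform_edge (a point): Middle of the platform's far edge, at the height of the top surface: 130 mm along x and 50 mm up from the platform's origin; same axes as the platform.
- ready_top (a point): Centre of the top face of the push button on the console when not pressed; a round grey cap of 32 mm diameter that moves straight down. The console is a fixed grey box, 100 x 90 mm and 35 mm tall, beside the platform on its left or right; the button stands on it in a round housing 48 mm across; its top is 57 mm above the bench.
- ready (a joint): Push button travel, m: 0 released, 0.006 fully down; spring return, about 5 N to push it fully down.
- square_plate: Loose thin aluminium plate, 80 x 80 mm, 6 mm thick, four dark round vial spots in 2 x 2, lying flat on the platform beside the long plate; origin centre of underside. Bystander.
- vial_a: Small amber vial with white cap, 24 mm across, 50 mm tall, standing loose on the platform between the two plates; origin centre of underside. Bystander.
- vial_b: A second vial like vial_a, standing between the two plates, nearer to the robot. Bystander.
- tip_box: Loose closed pipette-tip box, 112 x 82 mm, 62 mm tall, grey with white lid, on the bench beside the platform, on the side opposite to the console; origin centre of underside. Bystander.
- beaker: Loose clear beaker, 64 mm across, 85 mm tall, on the bench; origin centre of underside. Bystander.
- reagent: Loose amber bottle, 70 mm across, 140 mm tall, on the bench; origin centre of underside. Bystander.
- driver: Loose screwdriver lying on the bench, to the right. Bystander.
- spanner: Loose open-ended spanner lying on the bench, to the left. Bystander.
Things that resemble listed ones, but are neither listed nor needed, are in the scene too. What is shaped like the long_plate but purple or red is not meant.

How it is judged:
By the outcome, as a careful person would: the job done as asked, in the order asked, and still so for the second after the job is handed in, with the robot touching nothing.
It also fails if it takes over 48 s, if anything falls off the work surface, if the arm or the gripper's body presses on something with over 40 N, if the wrist force passes 120 N, or if a joint passes its speed limit or range.

## Working session

There is one attempt and no reset: what is moved stays moved. The work goes in short steps, Python scripts to look and compute and a tool call to move; the robot and the scene stay as the last step left them, time stands still between calls to the robot, and variables do not carry over. Pictures are saved under pics/ and viewed, and the job is handed in when it is done.

Besides the shell and the picture viewer there is one more tool, called after "Emit:" as a command line: name --pt "numbers of a row" for each row, then --argument value for the rest. move_arm: Moves the arm, as the interface text tells. Its arguments: {"type":"object","properties":{"steps":{"type":"array","items":{"type":"array","items":{"type":"number"}}}},"required":["steps"]}

```bash
mkdir -p pics; cat > h.py <<'E'
import numpy as np, cv2, pickle
from bench import readout, optics, workorder, nets
def shot(name,fn=None):
    p=optics.get_image(name)
    if fn: cv2.imwrite('pics/'+fn,p['frame'])
    return p
def back(p,uv,z):
    R,_=cv2.Rodrigues(np.array(p['rvec'],float)); t=np.array(p['tvec'],float).ravel()
    uv=np.atleast_2d(np.array(uv,float))
    out=[]
    for u,v in uv:
        d=R.T@np.array([(u-p['cx'])/p['fx'],(v-p['cy'])/p['fy'],1]); c=-R.T@t
        out.append(c+d*(z-c[2])/d[2])
    return np.array(out)
def proj(p,X):
    K=np.array([[p['fx'],0,p['cx']],[0,p['fy'],p['cy']],[0,0,1.]])
    return cv2.projectPoints(np.array(X,float).reshape(-1,1,3),np.array(p['rvec'],float),np.array(p['tvec'],float),K,None)[0].reshape(-1,2)
E
python3 - <<'E'
from h import *
np.set_printoptions(precision=3,suppress=True)
s=readout.read_state(); print(s)
for c in('top','side'):
    p=shot(c,c+'1.png'); pickle.dump(p,open(c+'1.pkl','wb'))
    R,_=cv2.Rodrigues(np.array(p['rvec'],float)); print(c,p['fx'],p['cx'],p['cy'],-R.T@np.array(p['tvec']).ravel(),R[2])
    for n in ('long_plate','square_plate','platform_edge','ready_top','vial_a','tip_box','platform'):
        print(n,[(round(d['conf'],2),d['extent']) for d in nets.silhouettes(n,p)] if n not in('platform_edge',) else '', [(round(d['conf'],2),np.round(d['uv'])) for d in nets.tip_of(n,p)])
E
```

```text
{'clock': 0.0, 'joints': array([ 1.397,  0.386,  0.007, -0.001, -1.194, -0.259]), 'joint_vel': array([ 0.001, -0.001,  0.001, -0.001,  0.   ,  0.   ]), 'joint_efforts': array([ -0.   , -39.229,  18.84 ,   4.186,  -0.005,  -0.   ]), 'position': array([261.858, 566.849, 230.21 ]), 'ee_rot': array([ 0.977, -0.215, -0.   ,  0.001]), 'contact_force': array([-0.246, -0.371,  0.074]), 'wrist_torque': array([ 0.034,  0.057, -0.048]), 'gripper_width': 85.40013904260407}
top 451.52515051955027 321.50463114056595 245.03209639969208 [ 295.648    6.911 1322.888] [ 0.197 -0.012 -0.98 ]
long_plate [(0.88, [387.4, 294.7, 432.0, 333.7]), (0.74, [257.6, 196.1, 292.4, 241.0]), (0.71, [281.3, 303.8, 323.5, 331.9]), (0.69, [372.7, 145.1, 410.8, 188.3]), (0.59, [179.0, 312.7, 225.4, 363.1])] [(0.84, array([200., 334.])), (0.81, array([277., 216.])), (0.68, array([300., 318.])), (0.61, array([391., 165.])), (0.57, array([411., 313.]))]
square_plate [(0.85, [333.8, 235.5, 368.0, 264.9])] [(0.77, array([351., 252.]))]
platform_edge  [(0.61, array([325., 192.]))]
ready_top [(0.46, [181.5, 276.8, 187.4, 286.9]
[... 797 characters left out ...]
 [(0.84, [314.2, 215.5, 354.0, 238.4])] [(0.6, array([332., 227.])), (0.53, array([281., 252.]))]
platform_edge  []
ready_top [(0.66, [360.0, 405.9, 377.2, 424.2]), (0.5, [338.2, 252.4, 355.3, 271.1])] [(0.62, array([366., 414.])), (0.39, array([285., 296.]))]
vial_a [(0.66, [340.3, 250.1, 354.6, 273.2]), (0.59, [273.3, 238.3, 283.3, 258.7]), (0.31, [302.9, 137.1, 359.4, 148.6])] [(0.46, array([280., 255.])), (0.46, array([347., 266.]))]
tip_box [(0.96, [322.0, 147.5, 363.9, 184.0]), (0.37, [312.2, 212.1, 357.2, 243.2])] [(0.79, array([341., 169.])), (0.68, array([216., 409.]))]
platform [(0.79, [223.1, 198.2, 382.7, 350.3]), (0.54, [325.9, 146.7, 364.0, 183.4])] [(0.6, array([308., 273.]))]
```

View pics/top1.png

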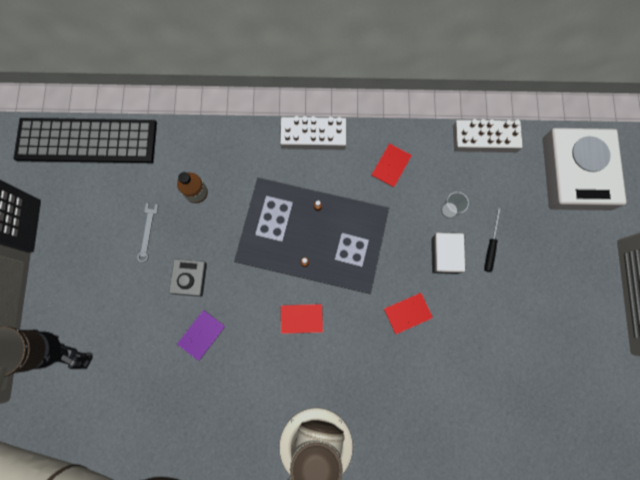

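View pics/side1.png

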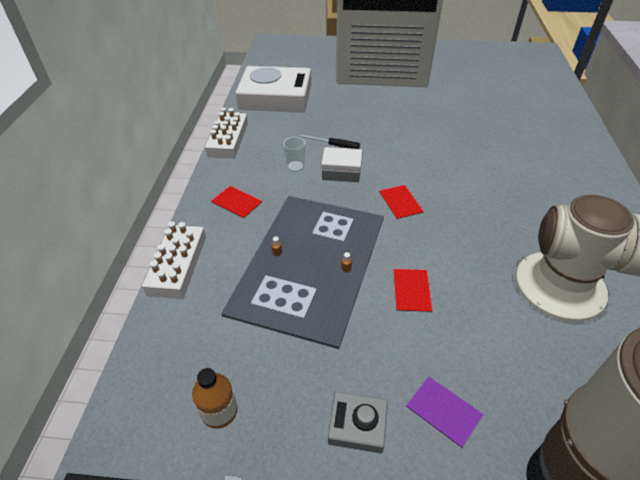

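```bash
python3 - <<'E'
import cv2
a=cv2.imread('pics/top1.png')[165:305,150:410]; cv2.imwrite('pics/top1c.png',cv2.resize(a,None,fx=3,fy=3,interpolation=cv2.INTER_CUBIC))
a=cv2.imread('pics/side1.png')[190:450,200:500]; cv2.imwrite('pics/side1c.png',cv2.resize(a,None,fx=2.3,fy=2.3,interpolation=cv2.INTER_CUBIC))
E
```

```text
(no output)
```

View pics/top1c.png

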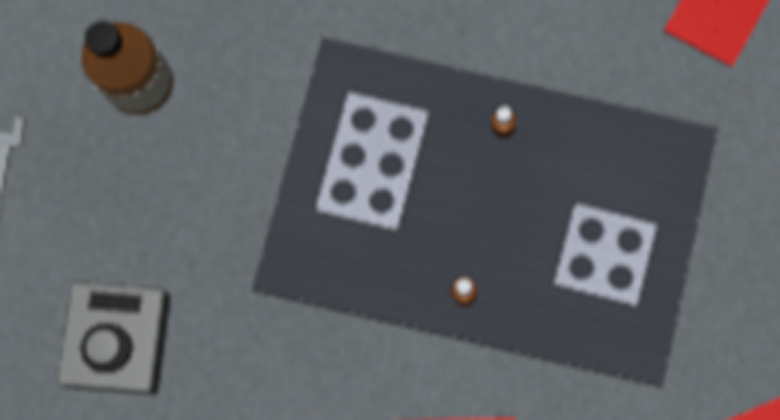

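View pics/side1c.png

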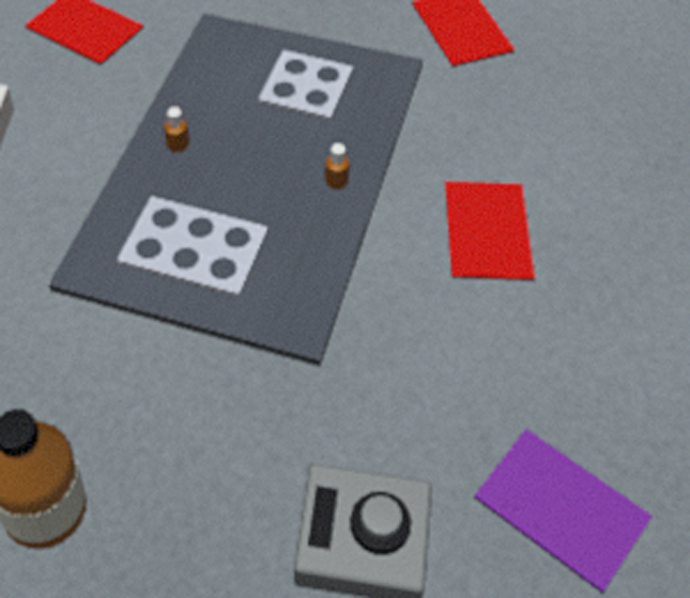

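Candidates for the long plate (top picture): silver plate with six spots (274,218), red (392,165), red (408,313), red (302,318), purple (200,335). By the description it is the silver 3x2-spot plate at (274,218), which the close crops confirm. The button is on the console at (185,281). Next I'll fit poses by edges.

```bash
cat > fit.py <<'E'
from h import *
from scipy.ndimage import map_coordinates
from scipy.optimize import least_squares
def rect(pose,L,W,z,n=25):
    x,y,t=pose; t_=np.linspace(-.42,.42,n); s=[]
    for k,(a,b,nx,ny) in enumerate([(L/2,None,1,0),(-L/2,None,-1,0),(None,W/2,0,1),(None,-W/2,0,-1)]):
        for q in t_: s.append(((a if a is not None else q*L),(b if b is not None else q*W),nx,ny,k))
    s=np.array(s); c,si=np.cos(t),np.sin(t)
    X=np.c_[x+c*s[:,0]-si*s[:,1],y+si*s[:,0]+c*s[:,1],np.full(len(s),z)]
    N=np.c_[c*s[:,2]-si*s[:,3],si*s[:,2]+c*s[:,3],0*s[:,0]]
    return X,N,s[:,4].astype(int)
def fitrect(p,pose,L,W,z,sign,edges=(0,1,2,3),rng=5,it=6):
    """sign=+1: inside brighter"""
    g=cv2.cvtColor(p['frame'],cv2.COLOR_BGR2GRAY).astype(float)
    pose=np.array(pose,float); off=None
    for i in range(it):
        r=rng if i<3 else 2.5
        X,N,k=rect(pose,L,W,z); m=np.isin(k,edges); X,N,k=X[m],N[m],k[m]
        uv=proj(p,X); d=proj(p,X+N)-uv; mm=np.linalg.norm(d,axis=1); d/=mm[:,None]
        o=np.arange(-r,r+.01,.25)
        P=uv[:,None,:]+o[None,:,None]*d[:,None,:]
        I=map_coordinates(g,[P[...,1],P[...,0]],order=1)
        G=np.clip(-sign*np.gradient(I,axis=1),0,None)
        pk=G.argmax(1); e=np.zeros(len(pk)); ok=G.max(1)>2
        for j in range(len(pk)):
            a,b=max(0,pk[j]-4),pk[j]+5; w=G[j,a:b]; e[j]=(w*o[a:b]).sum()/max(w.sum(),1e-9)
        e_mm=e/mm
        # solve dx,dy,dt
        A=np.c_[N[:,0],N[:,1],N[:,1]*(X[:,0]-pose[0])-N[:,0]*(X[:,1]-pose[1])]
        f=least_squares(lambda q:(A[ok]@q-e_mm[ok]),[0,0,0],loss='soft_l1',f_scale=1.0).x
        pose=pose+f
    res=e_mm-A@f
    return pose,{j:round(float(np.median(res[(k==j)&ok])),2) if ((k==j)&ok).any() else None for j in edges},ok.mean()
def rel(pl,pf):
    c,s=np.cos(pf[2]),np.sin(pf[2]); d=np.array(pl[:2])-pf[:2]
    return np.array([c*d[0]+s*d[1],-s*d[0]+c*d[1],np.degrees(pl[2]-pf[2])])
def over(pl,pf):
    r=rel(pl,pf); return r[0]+60*np.cos(np.radians(r[2]))-130
E
python3 - <<'E'
from fit import *
np.set_printoptions(precision=2,suppress=True)
p=pickle.load(open('top1.pkl','rb'))
print(back(p,[[274,218]],56),back(p,[[312,236]],50),back(p,[[185,281]],57))
pf0=back(p,[[312,236]],50)[0]; pl0=back(p,[[274,218.5]],56)[0]
c=back(p,[[258,178],[388,207],[371,293],[235,262]],50); print(c)
v=c[1]-c[0]; th=np.arctan2(v[0],-v[1]) ; print('th',np.degrees(th))
for cam in('top','side'):
    p=pickle.load(open(cam+'1.pkl','rb'))
    for E in((0,1,2,3),):
        pf=fitrect(p,[pf0[0],pf0[1],th],260,400,50,-1,E,rng=6)
        pl=fitrect(p,[pl0[0],pl0[1],th],120,80,56,1)
        sq=fitrect(p,[*back(p,[[351.5,250]] if cam=='top' else [[333,226]],56)[0][:2],th],80,80,56,1)
    print(cam,'pf',pf,'pl',pl,'sq',sq,'rel',rel(pl[0],pf[0]),over(pl[0],pf[0]))
    pickle.dump((pf[0],pl[0]),open(cam+'fit.pkl','wb'))
    # overlay
    im=cv2.resize(p['frame'],None,fx=1,fy=1).copy()
    # button
    a=im[265:300,165:210] if cam=='top' else im[385:455,325:395]
    cv2.imwrite('pics/btn_%s.png'%cam,cv2.resize(a,None,fx=10,fy=10,interpolation=cv2.INTER_CUBIC) if cam=='top' else cv2.resize(a,None,fx=8,fy=8,interpolation=cv2.INTER_CUBIC))
    for n in('vial_a','tip_box','reagent'):
        print(n,[(round(d['conf'],2),back(p,d['uv'],50 if 'vial' in n else 0)[0]) for d in []])
E
```

```text
[[628.51 129.14  56.  ]] [[578.07  18.52  50.  ]] [[442.39 372.32  57.  ]]
[[ 751.5   180.81   50.  ]
 [ 668.26 -202.96   50.  ]
 [ 415.78 -150.28   50.  ]
 [ 499.22  236.47   50.  ]]
th -12.238206892114157
top pf (array([583.75,  17.88,  -0.22]), {0: 0.54, 1: 0.75, 2: -0.23, 3: -0.33}, np.float64(1.0)) pl (array([628.68, 130.11,  -0.23]), {0: 0.81, 1: 1.13, 2: 0.31, 3: 0.42}, np.float64(1.0)) sq (array([539.81, -94.95,  -0.25]), {0: 1.03, 1: 0.85, 2: 0.25, 3: 0.23}, np.float64(1.0)) rel [ 19.38 119.33  -0.65] -50.62486089333875
vial_a []
tip_box []
reagent []
side pf (array([582.6 ,  23.12,  -0.22]), {0: 0.54, 1: 0.58, 2: 2.11, 3: 2.1}, np.float64(1.0)) pl (array([627.  , 131.74,  -0.23]), {0: 0.52, 1: 0.47, 2: 0.91, 3: 0.94}, np.float64(1.0)) sq (array([537.83, -92.97,  -0.25]), {0: 0.65, 1: 0.61, 2: 1.23, 3: 1.31}, np.float64(1.0)) rel [ 19.46 115.72  -0.65] -50.547460729931714
vial_a []
tip_box []
reagent []
```

View pics/btn_top.png

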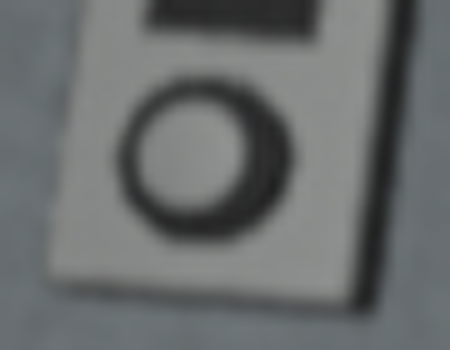

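View pics/btn_side.png

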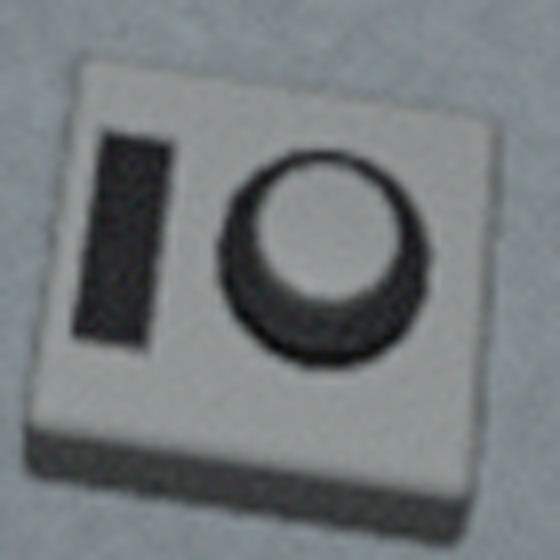

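```bash
python3 - <<'E'
from fit import *
np.set_printoptions(precision=2,suppress=True)
s=readout.read_state()
a=[pickle.load(open(c+'fit.pkl','rb')) for c in('top','side')]
for q in a: print('deg',np.degrees(q[0][2]),np.degrees(q[1][2]))
pf=(a[0][0]+a[1][0])/2; pl=(a[0][1]+a[1][1])/2
u=np.array([np.cos(pf[2]),np.sin(pf[2])]); v=np.array([-u[1],u[0]])
end=pl[:2]-60*u
print('plate',pl,'near end',end,'u',u, 'start TCP', end-27*u, 'delta from now',end-27*u-np.array([262.1,567.365]))
pt,ps=[pickle.load(open(c+'1.pkl','rb')) for c in('top','side')]
B=np.array([back(pt,[183.6,279.9],57)[0],back(ps,[365.5,413.3],57)[0]]); print('button',B)
for n,uvs in {'vialcaps':([[317.5,204],[304.3,260.3]],[[276,239.5],[346.6,255]])}.items():
    for p,uv in zip((pt,ps),uvs):
        X=back(p,uv,100)
        for x in X: print(n,x[:2],rel([*x[:2],0],pf)[:2])
print('bottle',back(pt,[185,178],140),'near plate rel',rel(pl,pf))
E
```

```text
deg -12.592532874526421 -13.24679056695831
deg -12.687435051622506 -13.335668683897513
plate [627.84 130.93  -0.23] near end [569.29 144.06] u [ 0.98 -0.22] start TCP [542.94 149.96] delta from now [ 280.84 -417.4 ]
button [[445.43 376.44  57.  ]
 [444.21 378.64  57.  ]]
vialcaps [659.4    3.96] [78.    0.54]
vialcaps [498.43  38.16] [-86.55  -1.32]
vialcaps [659.66   9.57] [77.02  6.08]
vialcaps [497.49  43.1 ] [-88.55   3.31]
bottle [[716.06 368.23 140.  ]] near plate rel [ 19.42 117.52  -0.65]
```

Emit:
move_arm --pt "0 22 -33 0 0 0 0.1" --pt "0 44 -66 0 0 0 0.213" --pt "0 66 -99 0 0 0 0.213" --pt "0 88 -132 0 0 0 0.213" --pt "0 110 -165 0 0 0 0.213"

```text
clock: 1.82
position: [372.7, 400.8, 231.5]
ee_rot: [0.994, -0.109, 0.0, -0.0]
contact_force: [0.2, -0.2, -0.8]
gripper_width: 42.6
```

Emit:
move_arm --pt "0 22 -33 0 0 0 0" --pt "0 44 -66 0 0 0 0" --pt "0 66 -99 0 0 0 0" --pt "0 88 -132 0 0 0 0" --pt "0 110 -165 0 0 0 0"

```text
clock: 2.23
position: [482.8, 235.6, 231.7]
ee_rot: [0.994, -0.11, 0.0, -0.0]
contact_force: [0.1, 0.7, -0.7]
gripper_width: 42.7
```

Emit:
move_arm --pt "0 22 -30 -15 0 0 0" --pt "0 44 -60 -40 0 0 0" --pt "0 61 -87 -70 0 0 0" --pt "0 61 -87 -105 0 0 0" --pt "0 61 -87 -130 0 0 0"

```text
clock: 2.65
position: [542.8, 147.7, 98.4]
ee_rot: [0.994, -0.112, -0.001, 0.001]
contact_force: [-0.5, 0.1, 0.1]
gripper_width: 42.2
```

```bash
python3 - <<'E'
from h import *
np.set_printoptions(precision=3,suppress=True)
print(readout.read_state())
p=shot('side','side2.png')
a=p['frame'][170:370,200:440]; cv2.imwrite('pics/side2c.png',cv2.resize(a,None,fx=3,fy=3,interpolation=cv2.INTER_CUBIC))
E
```

```text
{'clock': 2.65, 'joints': array([ 0.553,  0.413, -0.319, -0.001, -0.842,  0.794]), 'joint_vel': array([ 0.037,  0.348, -0.32 ,  0.006,  0.661, -0.013]), 'joint_efforts': array([ -1.012, -39.929,  16.668,   3.706,  -0.237,   0.06 ]), 'position': array([542.765, 147.709,  98.422]), 'ee_rot': array([ 0.994, -0.112, -0.001,  0.001]), 'contact_force': array([-0.461,  0.052,  0.131]), 'wrist_torque': array([0.034, 0.067, 0.047]), 'gripper_width': 42.226389221352704}
```

View pics/side2c.png

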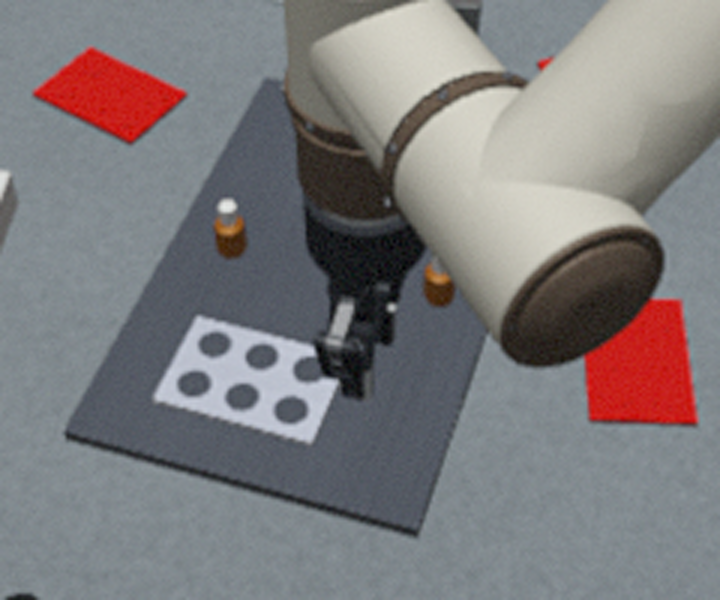

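Emit:
move_arm --pt "0 0 0 -25 0 0 0" --pt "0 0 0 -40 0 0 0" --pt "0 0 0 -46 0 0 0" --pt "0 0 0 -49 0 0 0" --pt "0 0 0 -50 0 0 0"

```text
clock: 3.12
position: [543.6, 150.9, 52.0]
ee_rot: [0.994, -0.109, 0.001, -0.0]
contact_force: [0.3, -0.2, 0.9]
gripper_width: 42.9
```

Emit:
move_arm --pt "0 0 0 -1 0 0 0" --pt "0 0 0 -1 0 0 0"

```text
clock: 3.28
position: [543.8, 150.9, 51.5]
ee_rot: [0.994, -0.109, 0.001, -0.001]
contact_force: [-1.0, -0.4, 0.3]
gripper_width: 42.8
```

Emit:
move_arm --pt "0 0 0 -1 0 0 0" --pt "0 0 0 -1 0 0 0"

```text
clock: 3.45
position: [543.4, 150.6, 49.9]
ee_rot: [0.994, -0.11, 0.0, -0.0]
contact_force: [-0.2, -0.4, 0.4]
gripper_width: 42.4
```

Emit:
move_arm --pt "0 0 0 -1 0 0 0" --pt "0 0 0 -1 0 0 0"

```text
clock: 3.62
position: [543.1, 150.4, 48.4]
ee_rot: [0.994, -0.11, 0.0, -0.0]
contact_force: [0.7, 0.5, 0.6]
gripper_width: 42.8
```

Emit:
move_arm --pt "0 0 0 -1 0 0 0" --pt "0 0 0 -1 0 0 0"

```text
clock: 3.78
position: [543.2, 150.4, 48.2]
ee_rot: [0.994, -0.109, 0.0, 0.0]
contact_force: [-2.0, -1.0, 5.2]
gripper_width: 42.8
```

Emit:
move_arm --pt "0 0 0 -1 0 0 0" --pt "0 0 0 -1 0 0 0"

```text
clock: 3.95
position: [543.2, 150.4, 48.2]
ee_rot: [0.994, -0.109, 0.0, 0.0]
contact_force: [-4.6, -0.2, 11.5]
gripper_width: 42.8
```

Emit:
move_arm --pt "0 0 0 -1 0 0 0" --pt "0 0 0 -1 0 0 0"

```text
clock: 4.12
position: [543.2, 150.4, 48.2]
ee_rot: [0.994, -0.109, 0.0, 0.0]
contact_force: [-5.5, 0.3, 17.0]
gripper_width: 42.6
```

Emit:
move_arm --pt "0 0 0 4.7 0 0 0" --pt "0 5 -1.1 4.7 0 0 0" --pt "0 10 -2.2 4.7 0 0 0" --pt "0 15 -3.3 4.7 0 0 0" --pt "0 20 -4.5 4.7 0 0 0"

```text
clock: 4.53
position: [563.2, 145.5, 49.3]
ee_rot: [0.994, -0.11, -0.001, 0.0]
contact_force: [-1.0, 0.1, 1.2]
gripper_width: 42.9
```

Emit:
move_arm --pt "0 5 -1.1 0 0 0 0" --pt "0 10 -2.2 0 0 0 0" --pt "0 15 -3.4 0 0 0 0" --pt "0 20 -4.5 0 0 0 0" --pt "0 20 -4.5 0 0 0 0"

```text
clock: 4.95
position: [584.4, 141.2, 49.9]
ee_rot: [0.994, -0.11, 0.0, -0.0]
contact_force: [0.5, 1.4, 0.5]
gripper_width: 42.7
```

```bash
python3 - <<'E'
from h import *
np.set_printoptions(precision=3,suppress=True)
s=readout.read_state(); print(s['position'],s['contact_force'],s['clock'])
p=shot('side','side3.png')
a=p['frame'][170:370,200:440]; cv2.imwrite('pics/side3c.png',cv2.resize(a,None,fx=3,fy=3,interpolation=cv2.INTER_CUBIC))
E
```

```text
[584.356 141.228  49.863] [0.47  1.376 0.462] 4.95
```

View pics/side3c.png

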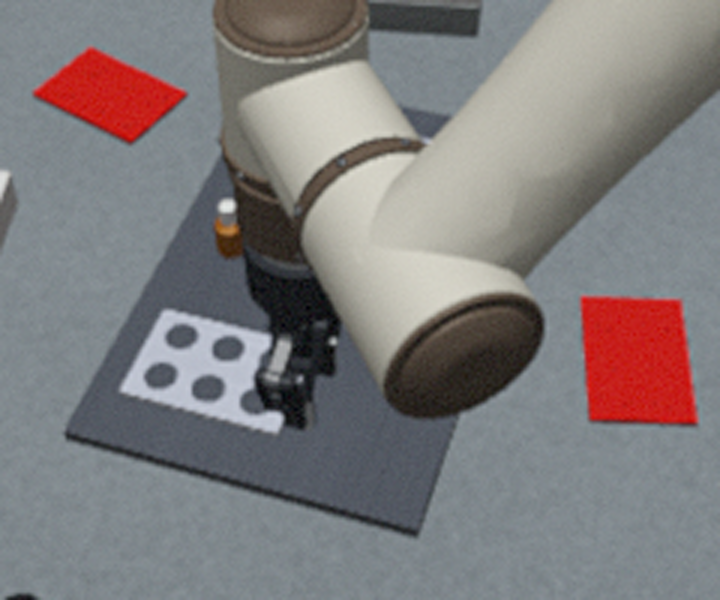

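```bash
cat > chk.py <<'E'
from fit import *
import sys
np.set_printoptions(precision=2,suppress=True)
edges=tuple(int(c) for c in sys.argv[2]); d=float(sys.argv[1])
for cam in sys.argv[3].split(','):
    pf,pl=pickle.load(open(cam+'fit.pkl','rb'))
    p=shot(cam)
    u=np.array([np.cos(pf[2]),np.sin(pf[2])])
    g=[*(pl[:2]+d*u),pf[2]]
    r=fitrect(p,g,120,80,56,1,edges,rng=5)
    print(cam,r,'rel',rel(r[0],pf),'overhang',over(r[0],pf))
s=readout.read_state(); print(s['position'],s['contact_force'],s['clock'])
E
python3 chk.py 26 02 side; python3 chk.py 26 02 top
```

```text
side (array([653.05, 127.29,  -0.22]), {0: -0.01, 2: -0.01}, np.float64(1.0)) rel [ 45.85 117.1    0.06] overhang -24.146391633663
[583.49 141.3   49.96] [ 0.68 -0.09  0.23] 5.05
top (array([652.46, 113.91,  -0.23]), {0: -0.11, 2: -0.14}, np.float64(0.78)) rel [ 46.12 108.71  -0.55] overhang -23.879876529038
[583.26 141.34  50.03] [ 0.26 -0.32  0.41] 5.1
```

Emit:
move_arm --pt "0 5 -1.1 0 0 0 0" --pt "0 10 -2.2 0 0 0 0" --pt "0 15 -3.4 0 0 0 0" --pt "0 20 -4.5 0 0 0 0" --pt "0 25 -5.6 0 0 0 0"

```text
clock: 5.52
position: [608.6, 135.6, 50.0]
ee_rot: [0.994, -0.11, -0.0, 0.0]
contact_force: [-1.3, -0.4, -0.5]
gripper_width: 42.9
```

Emit:
move_arm --pt "0 5 -1.1 0 0 0 0" --pt "0 10 -2.2 0 0 0 0" --pt "0 15 -3.4 0 0 0 0" --pt "0 20 -4.5 0 0 0 0" --pt "0 22 -4.9 0 0 0 0"

```text
clock: 5.93
position: [631.0, 130.7, 50.0]
ee_rot: [0.994, -0.11, 0.0, -0.0]
contact_force: [-2.0, 1.3, 0.8]
gripper_width: 42.8
```

```bash
python3 chk.py 75 02 side,top
```

```text
side (array([699.1 , 117.04,  -0.22]), {0: -0.01, 2: -0.03}, np.float64(1.0)) rel [ 93.03 117.21  -0.14] overhang 23.03127418432021
top (array([698.64, 104.31,  -0.27]), {0: -0.09, 2: -0.07}, np.float64(0.66)) rel [ 93.28 109.4   -2.79] overhang 23.210146766653565
[630.78 130.75  49.94] [-0.22 -0.63  0.02] 6.0333
```

Emit:
move_arm --pt "0 2 -0.4 0 0 0 0" --pt "0 4 -0.9 0 0 0 0" --pt "0 6.2 -1.4 0 0 0 0" --pt "0 6.2 -1.4 0 0 0 0"

```text
clock: 6.37
position: [636.7, 129.4, 50.0]
ee_rot: [0.994, -0.11, 0.0, -0.0]
contact_force: [-0.0, -0.0, 0.6]
gripper_width: 43.0
```

```bash
python3 chk.py 80 02 side
```

```text
side (array([704.7 , 115.61,  -0.22]), {0: 0.01, 2: 0.03}, np.float64(1.0)) rel [ 98.8  117.04  -0.14] overhang 28.802536177546955
[636.67 129.48  50.06] [-0.11 -0.32 -1.37] 6.4167
```

Emit:
move_arm --pt "0 -10 2.2 0 0 0 0" --pt "0 -25 5.6 0 0 0 0" --pt "0 -32 7.2 15 0 0 0" --pt "0 -45 20 50 0 0 0" --pt "0 -60 40 85 0 0 0"

```text
clock: 6.83
position: [575.8, 167.6, 133.6]
ee_rot: [0.994, -0.111, -0.001, 0.001]
contact_force: [1.1, 1.6, 0.6]
gripper_width: 42.7
```

Emit:
move_arm --pt "-1 -25 32 0 0 0 0" --pt "-1 -50 64 0 0 0 0" --pt "-1 -75 96 0 0 0 0" --pt "-1 -100 128 0 0 0 0" --pt "-1 -110 150 0 0 0 0"

```text
clock: 7.25
position: [464.2, 320.9, 134.6]
ee_rot: [0.994, -0.108, 0.0, -0.001]
contact_force: [-0.5, -0.4, 0.3]
gripper_width: -0.2
```

```bash
python3 chk.py 80 0123 side,top; python3 - <<'E'
from h import *
p=shot('side','side4.png')
E
```

```text
side (array([704.29, 114.99,  -0.22]), {0: 0.35, 1: 0.22, 2: 0.68, 3: 0.76}, np.float64(1.0)) rel [ 98.54 116.35  -0.05] overhang 28.543315577987272
top (array([705.97, 113.44,  -0.22]), {0: 0.64, 1: 0.65, 2: 0.15, 3: 0.2}, np.float64(1.0)) rel [ 98.45 119.91   0.07] overhang 28.4471859410302
[465.46 322.27 134.6 ] [ 0.44 -0.31  0.55] 7.35
```

View pics/side4.png

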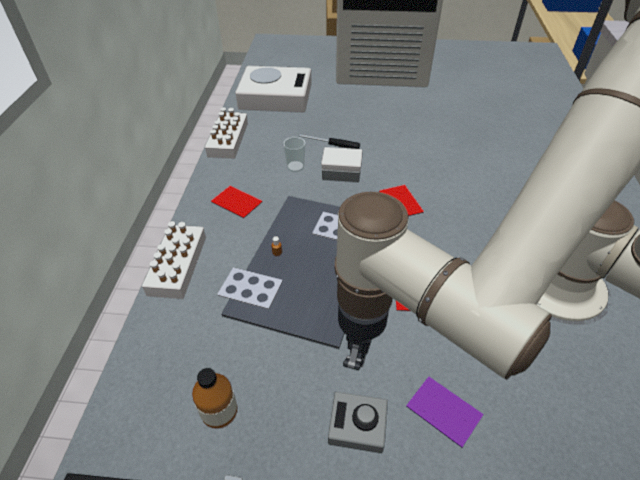

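Emit:
move_arm --pt "0 25 -32 0 0 0 0" --pt "0 50 -64 0 0 0 0" --pt "0 75 -96 0 0 0 0" --pt "0 100 -128 0 0 0 0" --pt "0 110 -150 0 0 0 0"

```text
clock: 7.82
position: [579.5, 165.1, 133.9]
ee_rot: [0.994, -0.111, 0.001, 0.0]
contact_force: [0.6, 0.4, -0.4]
gripper_width: 42.7
```

Emit:
move_arm --pt "0 15 -20 -35 0 0 0" --pt "0 28 -32.8 -70 0 0 0" --pt "0 35 -34.4 -83 0 0 0" --pt "0 35 -34.4 -85 0 0 0" --pt "0 35 -34.4 -85 0 0 0"

```text
clock: 8.23
position: [612.4, 133.1, 48.6]
ee_rot: [0.994, -0.111, -0.0, 0.0]
contact_force: [-0.1, 0.3, 0.1]
gripper_width: 42.7
```

Emit:
move_arm --pt "0 10 -2.2 0 0 0 0" --pt "0 19 -4.2 0 0 0 0" --pt "0 23 -5.1 0 0 0 0" --pt "0 25.5 -5.7 0 0 0 0" --pt "0 26.5 -5.9 0 0 0 0"

```text
clock: 8.65
position: [638.2, 128.5, 48.9]
ee_rot: [0.994, -0.11, -0.0, 0.0]
contact_force: [-1.0, -0.1, 0.5]
gripper_width: 42.5
```

```bash
python3 chk.py 80 02 side
```

```text
side (array([706.34, 115.18,  -0.23]), {0: -0.01, 2: -0.02}, np.float64(1.0)) rel [100.5  116.99  -0.29] overhang 30.504025577206278
[638.25 128.51  48.87] [-0.69  0.5   0.05] 8.7
```

Up by 1.7 mm. Backing off now, then to the button.

Emit:
move_arm --pt "0 -10 2.2 0 0 0 0" --pt "0 -25 5.6 0 0 0 0" --pt "0 -32 7.2 15 0 0 0" --pt "0 -45 20 50 0 0 0" --pt "0 -60 40 85 0 0 0"

```text
clock: 9.12
position: [577.3, 166.7, 132.3]
ee_rot: [0.994, -0.111, -0.002, 0.001]
contact_force: [1.2, 1.4, 0.8]
gripper_width: 42.7
```

Emit:
move_arm --pt "-1 -25 32 0 0 0 0" --pt "-1 -50 64 0 0 0 0" --pt "-1 -75 96 0 0 0 0" --pt "-1 -100 128 0 0 0 0" --pt "-1 -110 150 0 0 0 0"

```text
clock: 9.53
position: [465.7, 319.9, 133.4]
ee_rot: [0.994, -0.108, -0.0, -0.0]
contact_force: [0.7, -0.5, -0.2]
gripper_width: -0.2
```

```bash
python3 chk.py 81 0123 side,top
```

```text
side (array([705.97, 114.43,  -0.22]), {0: 0.26, 1: 0.18, 2: 0.87, 3: 0.79}, np.float64(1.0)) rel [100.3  116.18   0.05] overhang 30.30016852339321
top (array([707.66, 112.88,  -0.22]), {0: 0.65, 1: 0.62, 2: 0.17, 3: 0.25}, np.float64(1.0)) rel [100.22 119.73  -0.06] overhang 30.221075225012413
[467.   321.23 133.4 ] [ 0.09 -0.71  0.14] 9.6333
```

Emit:
move_arm --pt "-1 -14 34 0 0 0 0" --pt "-1 -22 56 -20 0 0 0" --pt "-1 -22 56 -45 0 0 0" --pt "-1 -22 56 -62 0 0 0" --pt "-1 -22 56 -68 0 0 0"

```text
clock: 10.05
position: [445.3, 372.2, 61.9]
ee_rot: [0.994, -0.11, -0.002, 0.002]
contact_force: [-0.3, -0.2, 0.1]
gripper_width: 0.1
```

```bash
python3 - <<'E'
from h import *
s=readout.read_state(); print(s['position'],s['contact_force'])
for c,(y,x) in (('side',(360,310)),('top',(250,140))):
    p=shot(c); a=p['frame'][y:y+100,x:x+120]; cv2.imwrite(f'pics/b_{c}.png',cv2.resize(a,None,fx=5,fy=5,interpolation=cv2.INTER_CUBIC))
    print(c,proj(p,[s['position'],[444.8,377.5,57]]))
E
```

```text
[445.34197541 372.23273558  61.93505668] [-0.27439907 -0.24429636  0.10983409]
side [[365.13287625 408.5412598 ]
 [365.18142889 412.64462449]]
top [[184.60733331 279.73668074]
 [183.20507619 280.12008054]]
```

View pics/b_side.png

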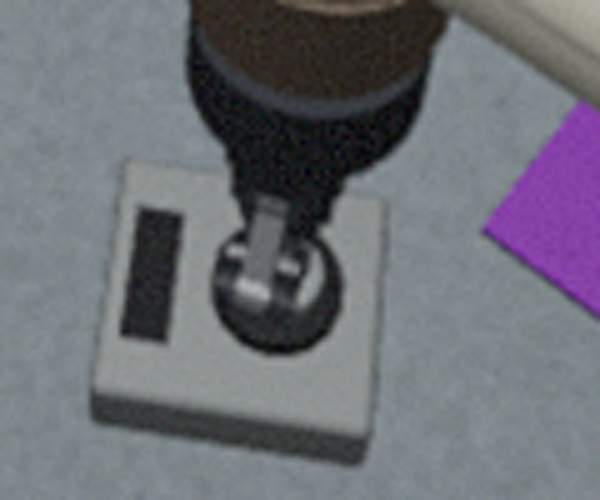

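Emit:
move_arm --pt "-1 0 0 0 0 0 0" --pt "-1 0 0 0 0 0 0"

```text
clock: 10.32
position: [447.7, 374.3, 66.3]
ee_rot: [0.994, -0.11, 0.001, -0.001]
contact_force: [-1.1, 0.4, -0.6]
gripper_width: -0.1
```

Emit:
move_arm --pt "-1 0 0 -4 0 0 0" --pt "-1 0 0 -7 0 0 0" --pt "-1 0 0 -10 0 0 0" --pt "-1 0 0 -12 0 0 0" --pt "-1 0 0 -12 0 0 0"

```text
clock: 10.73
position: [447.1, 374.1, 53.1]
ee_rot: [0.994, -0.109, 0.0, -0.0]
contact_force: [-0.0, -0.4, 3.2]
gripper_width: -0.0
```

Emit:
move_arm --pt "-1 0 0 -1.5 0 0 0" --pt "-1 0 0 -3 0 0 0" --pt "-1 0 0 -3 0 0 0"

```text
clock: 10.98
position: [447.1, 374.1, 51.0]
ee_rot: [0.994, -0.109, 0.0, -0.0]
contact_force: [-0.9, -2.4, 8.2]
gripper_width: -0.0
```

Emit:
move_arm --pt "-1 0 0 -1 0 0 0" --pt "-1 0 0 -2 0 0 0" --pt "-1 0 0 -2 0 0 0"

```text
clock: 11.23
position: [447.1, 374.2, 50.9]
ee_rot: [0.994, -0.109, 0.001, -0.0]
contact_force: [-5.1, -4.2, 18.3]
gripper_width: 0.2
```

Button is at its stop (z stuck at 50.9, 18 N). Releasing.

Emit:
move_arm --pt "-1 0 0 4 0 0 0" --pt "-1 0 0 12 0 0 0" --pt "-1 0 0 35 0 0 0" --pt "-1 0 0 70 0 0 0" --pt "-1 0 0 100 0 0 0"

```text
clock: 11.65
position: [446.3, 373.5, 148.4]
ee_rot: [0.994, -0.11, -0.001, 0.001]
contact_force: [1.1, 1.0, 0.2]
gripper_width: 0.0
```

Emit:
move_arm --pt "-1 -30 25 10 0 0 0" --pt "-1 -60 50 20 0 0 0" --pt "-1 -90 75 30 0 0 0" --pt "-1 -110 100 30 0 0 0" --pt "-1 -110 100 30 0 0 0"

```text
clock: 12.07
position: [333.6, 477.9, 178.4]
ee_rot: [0.994, -0.107, -0.0, -0.001]
contact_force: [0.6, -0.3, -0.0]
gripper_width: -0.1
```

```bash
python3 chk.py 81 0123 side,top; python3 - <<'E'
from h import *
for c in('top','side'):
    p=shot(c,c+'9.png')
    d=cv2.absdiff(p['frame'],pickle.load(open(c+'1.pkl','rb'))['frame']).max(2); cv2.imwrite('pics/d_%s.png'%c,(d>40)*255)
cv2.imwrite('pics/d.png',np.hstack([cv2.resize(cv2.imread(f'pics/d_{c}.png'),(400,300)) for c in('top','side')]))
E
```

```text
side (array([705.97, 114.47,  -0.22]), {0: 0.26, 1: 0.26, 2: 0.72, 3: 0.73}, np.float64(1.0)) rel [100.3  116.21  -0.02] overhang 30.30021275846468
top (array([707.6 , 112.89,  -0.22]), {0: 0.65, 1: 0.57, 2: 0.19, 3: 0.23}, np.float64(1.0)) rel [100.16 119.73  -0.04] overhang 30.1634193089738
[335.36 474.46 177.24] [-0.23 -0.87 -0.83] 12.1667[ WARN:0@0.891] global loadsave.cpp:1063 imwrite_ Unsupported depth image for selected encoder is fallbacked to CV_8U.
```

View pics/side9.png

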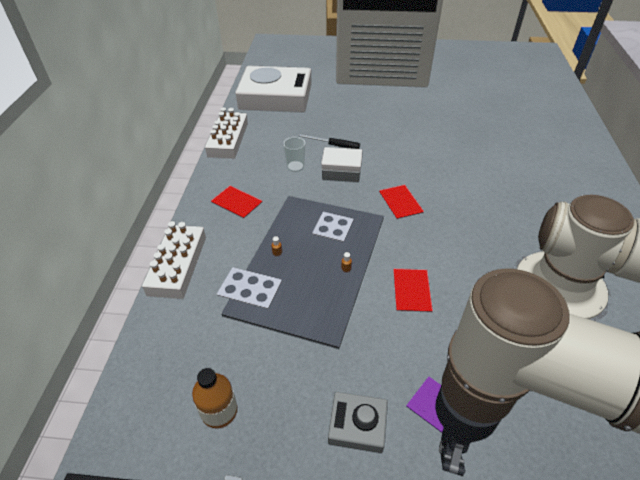

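View pics/d.png

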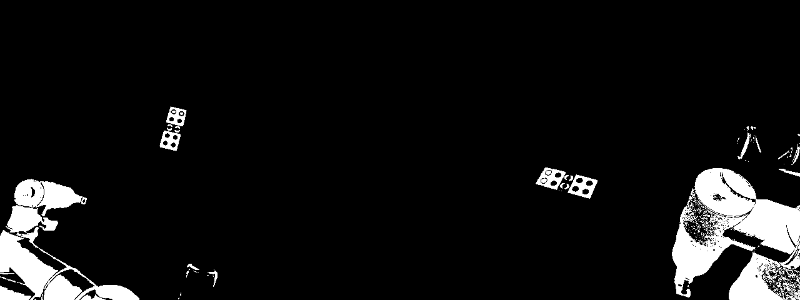

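The side picture shows the long plate at (250,287), sticking out past the far edge, and the button at (366,415) back up. In the difference image only the long plate and the arm have changed. The arm is clear of everything, so I'm handing in.

```bash
python3 -c "
from bench import workorder; print(workorder.job_done())"
```

```text
the job is handed in; nothing more can be done
None
```

The long plate now sticks out about 30 mm past the platform's far edge, and the button was then pressed fully down and released. I handed the job in at about 12 s of the 48 s allowed.

- **Plate:** I slid it by pushing its near short end with the half-open fingertips, without pinching or lifting. The first push left it at 28.5 mm, so I nudged it once more. The last check gave an overhang of 30.3 mm from the side camera and 30.2 mm from the top camera, square to the edge within 0.1°. The cameras disagree by about 3.5 mm on where the plate sits along the edge, which does not affect the result.
- **Button:** I pressed it with the shut fingers until it stopped, at z of about 51 mm with 18 N on the tool, which matches its full 6 mm travel. The press was about 4 mm off the cap's centre. The last side picture shows it back up.
- **Everything else:** comparing pictures from before and after, only the long plate and the arm changed. The arm hides part of the purple sheet in the last side picture. At hand-in the arm was clear of everything.

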